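Find the weak spring clip by pulling its test card

TASK

On the shoemaker's bench, three look-alike spring clips each grip a test card in the wooden clip tester. Pull each card out of its clip, slowly and straight along its guide, to feel how hard the clip holds; leave the cards drawn and standing in their guides. Then lift out the clip that holds clearly weakest and set it gently down on the floor of the yellow tray; leave the two firm clips in their cradles and everything else alone.

Things in the scene. Friction and masses are not known exactly. Their poses are not given: they have to be found in the camera images.
- jig: Clip tester: wooden board 225 x 290 x 12 mm fixed ahead of the robot, turned up to 0.2 rad. Origin: underside, 140 mm from its near edge, on the centre line; x points away from the robot along the lanes, y left, z up. Three lanes along x at y = +90, 0, -90 mm. In each: two brass guide rails (x -140 to -30 mm, 5 mm high, 26 mm apart) in which a card slides, then a cradle holding a clip.
- cradle_mid (a point): Middle one of three like cradles, one per lane: this point is jig x = +30 mm, y = 0, on the board's top (z 12 mm), under the clip's barrel; the others lie 90 mm either side along jig y. Four steel pegs, 8 mm thick and 24 mm high, stand around the barrel; they stop the clip from following when its card is pulled to jig -x. The clip lifts straight up out of them.
- card_left: Loose 60 g test card, lane at jig y = +90 mm. Origin: underside of its foot (26 x 22 x 6 mm, 2 mm play each side in the guide); x along the card to the clip. Starts at jig x -55, z 12 mm. Red grip block on the origin, 26 (x) x 12 (y), 6 to 50 mm high: pinch across y at 30 mm. Brown tongue 4 mm thick, 7 to 29 mm high, to x +67 mm; the pads clamp its last 22 mm. Free 26 mm to -x; guide: 85 mm.
- card_mid: Loose 60 g test card, lane at jig y = +0 mm. Origin: underside of its foot (26 x 22 x 6 mm, 2 mm play each side in the guide); x along the card to the clip. Starts at jig x -55, z 12 mm. Red grip block on the origin, 26 (x) x 12 (y), 6 to 50 mm high: pinch across y at 30 mm. Brown tongue 4 mm thick, 7 to 29 mm high, to x +67 mm; the pads clamp its last 22 mm. Free 26 mm to -x; guide: 85 mm.
- card_right: Loose 60 g test card, lane at jig y = -90 mm. Origin: underside of its foot (26 x 22 x 6 mm, 2 mm play each side in the guide); x along the card to the clip. Starts at jig x -55, z 12 mm. Red grip block on the origin, 26 (x) x 12 (y), 6 to 50 mm high: pinch across y at 30 mm. Brown tongue 4 mm thick, 7 to 29 mm high, to x +67 mm; the pads clamp its last 22 mm. Free 26 mm to -x; guide: 85 mm.
- clip_a: One of three look-alike spring clips, about 75 g. Upright dark steel barrel 24 mm across, 50 mm high; origin: centre of its underside, x away from the jaws: jaws to x -44, blue-ended levers to +53 mm, 7 to 29 mm high. Pinch the barrel from above across the lane (jig y) 38 to 42 mm up. Steady pull to draw a card: two clips are firm, about 6 to 16 N; one is weak, at most 60 % of either.
- clip_a_l: Hinged jaw of clip_a on its +y side, with its blue-ended lever. Origin: the clip's origin, on the hinge axis (the barrel's axis). A hidden spring in the barrel presses its rubber pad (40 mm to -x of the origin, 7 to 29 mm high) on the card, and on the other jaw's pad once the card is out.
- clip_a_r: Hinged jaw of clip_a on its -y side, with its blue-ended lever. Origin: the clip's origin, on the hinge axis (the barrel's axis). A hidden spring in the barrel presses its rubber pad (40 mm to -x of the origin, 7 to 29 mm high) on the card, and on the other jaw's pad once the card is out.
- clip_b: One of three look-alike spring clips, about 75 g. Upright dark steel barrel 24 mm across, 50 mm high; origin: centre of its underside, x away from the jaws: jaws to x -44, blue-ended levers to +53 mm, 7 to 29 mm high. Pinch the barrel from above across the lane (jig y) 38 to 42 mm up. Steady pull to draw a card: two clips are firm, about 6 to 16 N; one is weak, at most 60 % of either.
- clip_b_l: Hinged jaw of clip_b on its +y side, with its blue-ended lever. Origin: the clip's origin, on the hinge axis (the barrel's axis). A hidden spring in the barrel presses its rubber pad (40 mm to -x of the origin, 7 to 29 mm high) on the card, and on the other jaw's pad once the card is out.
- clip_b_r: Hinged jaw of clip_b on its -y side, with its blue-ended lever. Origin: the clip's origin, on the hinge axis (the barrel's axis). A hidden spring in the barrel presses its rubber pad (40 mm to -x of the origin, 7 to 29 mm high) on the card, and on the other jaw's pad once the card is out.
- clip_c: One of three look-alike spring clips, about 75 g. Upright dark steel barrel 24 mm across, 50 mm high; origin: centre of its underside, x away from the jaws: jaws to x -44, blue-ended levers to +53 mm, 7 to 29 mm high. Pinch the barrel from above across the lane (jig y) 38 to 42 mm up. Steady pull to draw a card: two clips are firm, about 6 to 16 N; one is weak, at most 60 % of either.
- clip_c_l: Hinged jaw of clip_c on its +y side, with its blue-ended lever. Origin: the clip's origin, on the hinge axis (the barrel's axis). A hidden spring in the barrel presses its rubber pad (40 mm to -x of the origin, 7 to 29 mm high) on the card, and on the other jaw's pad once the card is out.
- clip_c_r: Hinged jaw of clip_c on its -y side, with its blue-ended lever. Origin: the clip's origin, on the hinge axis (the barrel's axis). A hidden spring in the barrel presses its rubber pad (40 mm to -x of the origin, 7 to 29 mm high) on the card, and on the other jaw's pad once the card is out.
- tray_yellow: Yellow open tray 150 (x) x 130 (y) mm, walls 35 mm high and 4 mm thick, floor 5 mm thick, fixed to the bench left or right of the clip tester. Origin: centre of its underside, z up. The tray for weak clips, empty.
- tray_grey: Grey open tray 150 (x) x 130 (y) mm, walls 35 mm high and 4 mm thick, floor 5 mm thick, fixed to the bench left or right of the clip tester. Origin: centre of its underside, z up. Not used in this job.
- spool: Bystander: red thread spool, 44 mm across, 40 mm high, standing in front of the clip tester to the left. Leave alone.
- burnisher: Bystander: black burnishing tool with a round foot 56 mm across, 85 mm high, standing in front of the clip tester to the right. Leave alone.
- glue: Bystander: white glue bottle, 54 mm across, 140 mm high, right of the far end of the clip tester. Leave alone.
- glass_bottle: Bystander: green glass bottle, 56 mm across, 170 mm high, left of the far end of the clip tester. Leave alone.
- hammer: Bystander: hammer lying on the right, handle toward the robot. Leave alone.
- awl: Bystander: screwdriver-like awl lying on the left. Leave alone.

How it is judged (in metres and radians):
On the way, in this order (a step that is already met when the one before it is completed fails the run):
1. all three cards are drawn out of their clips (each at least 27 mm toward the robot, the jaws closed on each other) while all three clips still stand in their cradles (x of each of card_left, card_mid, card_right in the frame of jig below -0.082 m and contact force between clip_a_l and clip_a_r above 1 N and contact force between clip_b_l and clip_b_r above 1 N and contact force between clip_c_l and clip_c_r above 1 N and distance of each of clip_a, clip_b, clip_c from where it was at the start of the episode below 0.015 m), for 0.2 s.
2. the weak clip, whose jaws press on each other with less than 6 N, is lifted clear of its cradle (((contact force between clip_a_l and clip_a_r below 6 N and z of clip_a in the frame of jig above 0.045 m) or (contact force between clip_b_l and clip_b_r below 6 N and z of clip_b in the frame of jig above 0.045 m) or (contact force between clip_c_l and clip_c_r below 6 N and z of clip_c in the frame of jig above 0.045 m))), for 0.1 s.
At the end, for the whole second after the job is handed in: Weak clip (jaws press under 6 N) at rest inside the yellow tray, its foot under 22 mm above the tray's underside; the firm clips within 15 mm of their start; every card drawn 27 mm or more, upright within 0.15 rad, standing on the board between its rails (within 8 mm of the lane's centre line) (x of card_left in the frame of jig between -0.14 and -0.082 m and x of card_mid in the frame of jig between -0.14 and -0.082 m and x of card_right in the frame of jig between -0.14 and -0.082 m and y of card_left in the frame of jig between 0.082 and 0.098 m and z of each of card_left, card_mid, card_right in the frame of jig below 0.017 m and angle between each of card_left, card_mid, card_right's own z axis and vertical below 0.15 rad and y of card_mid in the frame of jig between -0.008 and 0.008 m and y of card_right in the frame of jig between -0.098 and -0.082 m and ((contact force between clip_a_l and clip_a_r below 6 N and x of clip_a in the frame of tray_yellow between -0.068 and 0.068 m and y of clip_a in the frame of tray_yellow between -0.058 and 0.058 m and z of clip_a in the frame of tray_yellow below 0.022 m and linear speed of clip_a below 0.02 m/s) or (contact force between clip_a_l and clip_a_r above 6 N and distance of clip_a from where it was at the start of the episode below 0.015 m)) and ((contact force between clip_b_l and clip_b_r below 6 N and x of clip_b in the frame of tray_yellow between -0.068 and 0.068 m and y of clip_b in the frame of tray_yellow between -0.058 and 0.058 m and z of clip_b in the frame of tray_yellow below 0.022 m and linear speed of clip_b below 0.02 m/s) or (contact force between clip_b_l and clip_b_r above 6 N and distance of clip_b from where it was at the start of the episode below 0.015 m)) and ((contact force between clip_c_l and clip_c_r below 6 N and x of clip_c in the frame of tray_yellow between -0.068 and 0.068 m and y of clip_c in the frame of tray_yellow between -0.058 and 0.058 m and z of clip_c in the frame of tray_yellow below 0.022 m and linear speed of clip_c below 0.02 m/s) or (contact force between clip_c_l and clip_c_r above 6 N and distance of clip_c from where it was at the start of the episode below 0.015 m))); the robot touches nothing.
It fails at once if a card is jerked: faster than 0.25 m/s (linear speed of any of card_left, card_mid, card_right above 0.25 m/s).
It fails at once if a card is forced against the clip tester (its rails, board or pegs) with more than 20 N (contact force between any of card_left, card_mid, card_right and jig above 20 N).
It fails at once if a firm clip (jaws pressing on each other with over 6 N) is taken out or moved by more than 20 mm ((contact force between clip_a_l and clip_a_r above 6 N and distance of clip_a from where it was at the start of the episode above 0.02 m) or (contact force between clip_b_l and clip_b_r above 6 N and distance of clip_b from where it was at the start of the episode above 0.02 m) or (contact force between clip_c_l and clip_c_r above 6 N and distance of clip_c from where it was at the start of the episode above 0.02 m)).
It fails at once if a clip is dropped or thrown into the yellow tray (faster than 0.5 m/s less than 40 mm over it) or pressed on it with more than 40 N (contact force between any of clip_a, clip_b, clip_c and tray_yellow above 40 N or (horizontal distance between clip_a and tray_yellow below 0.09 m and z of clip_a in the frame of tray_yellow below 0.04 m and linear speed of clip_a above 0.5 m/s) or (horizontal distance between clip_b and tray_yellow below 0.09 m and z of clip_b in the frame of tray_yellow below 0.04 m and linear speed of clip_b above 0.5 m/s) or (horizontal distance between clip_c and tray_yellow below 0.09 m and z of clip_c in the frame of tray_yellow below 0.04 m and linear speed of clip_c above 0.5 m/s)).
It fails at once if a bystander is moved by more than 25 mm (distance of any of spool, burnisher, glue, glass_bottle, hammer, awl from where it was at the start of the episode above 0.025 m).
It also fails if it takes over 67 s, if anything falls off the work surface, if the arm or the gripper's body presses on something with over 40 N, if the wrist force passes 120 N, or if a joint passes its speed limit or range.

ROBOT

A 7-joint arm with a two-finger parallel gripper is mounted at the origin on the work surface. World frame = base frame: x ahead of the robot, y to its left, z up, the work surface at z = 0. Lengths are in mm, angles in degrees, forces in N, time in s.
With the tool pointing down it reaches from about 350 to 900 mm from the base axis. Payload 8.1 kg.
Tool frame: the origin (TCP) lies on the centre line of the jaws, within the pads' length; the fingertips stand 22 mm ahead of it and the grasp point (between the pads) lies 3 mm ahead of it (ctrl.tip_reach is the distance from the TCP to the fingertips, in mm); z points along the fingers, y is the line along which they close (so a half turn about z gives the same grasp; the last joint's range is limited). The gripper opens to 92 mm and grips with 3 to 60 N. Pads are 19 mm wide; open, the fingers measure 130 mm over their backs; the gripper's body (75 mm by 190 mm) begins 47 mm behind the grasp point.
Start: joints at [71.356, 24.895, 1.432, 90.138, -0.665, 64.973, -4.303], TCP at [138.075, -609.57, 248.742] pointing down, gripper open.
Joint ranges: [-149.89, 149.89], [-25.12, 119.58], [-72.63, 75.52], [4.76, 147.25], [-75.54, 255.54], [6.69, 114.76], [-157.13, 157.13]. Speed limits (degrees/s): [127.2, 127.2, 172.46, 172.46, 180, 180, 180].

INTERFACE

Orientations are given as a 3x3 rotation matrix whose columns are the frame's x, y, z axes.
In Python, from bench import ctrl gives the robot as it stands. The module is installed in compiled form; this text tells all that it offers. Calls block until the motion is done:
- ctrl.move_to(position, orientation): joint-space move of the TCP to a pose.
- ctrl.movel(position, rotation=None, speed=150): straight line of the TCP; rotation=None keeps the orientation; speed is the mean speed in mm/s.
- ctrl.move_joints(angles): joint-space move.
- ctrl.grip(opening, strength=None): finger opening in mm; strength is the grip in N (None keeps the last); returns when the fingers have stopped.
- ctrl.pause(seconds).
- ctrl.solve_ik(position, orientation): joint angles nearest the present ones, or None.
- ctrl.observe(): the state.
- ctrl.camera(name): name is "scene" or "top"; returns the picture (384x512x3 uint8, red, green, blue); there is no depth.
- ctrl.get_calibration(name): a dict with "K" (3x3 intrinsics, pixels), "extrinsics" (4x4, takes a point from world to camera coordinates). Camera axes: x right, y down, z forward; pixel columns grow to the right and rows downward; lengths in mm; the calibration is good to about 2 mm. A picture is of the moment at which its call begins. get_calibration takes no time and is no camera call.
A pose or a line that the arm cannot do raises ctrl.IKError and nothing moves.
- ctrl.close_job(): hands the job in; it is judged then, once.
Trained networks look in the newest picture that a camera, given by its name, has taken for a name from the list of things; names that differ only in an ending like _2 or _b are one class to them, and where a whole thing is asked for, a point or a joint stands for the part that bears it (a point fixed in the world has none). Each returns a list of dicts, best first, with "p" (0 to 1); they miss things now and then, are a little off and sometimes report something else, mostly with a low value. They report only what shows in the picture. A call takes as long as a camera call.
- ctrl.find_in(camera, label): "bbox" ([left, top, right, bottom] in pixels, round what is visible of it).
- ctrl.pinpoint(camera, label): "uv" ([column, row] in pixels: a listed point, or the origin of a listed thing).
The state is a dict: "time": time; "q": joint angles; "joint_velocities": joint speeds; "joint_efforts": joint torques, N m; "ee_pos": TCP position; "tcp_rot": TCP orientation; "contact_force": force on the tool from outside, world axes, zero at the start; "wrist_torque": the same for the moment, N m; "opening": finger opening in mm; "finger_force": force on a finger pad.
Only numpy, scipy, OpenCV 4.12 (cv2) and the standard library are available. Lean on these libraries where they do the work, as an engineer would, in place of code of your own. Each camera call takes 0.05 s, during which the arm holds its last target. There are 200 camera calls.

## Working session

There is one attempt and no reset: what is moved stays moved. The work goes in short steps, each a Python script; the robot and the scene stay as the last script left them, time stands still between calls to the robot, and variables do not carry over. Pictures are saved under pics/ and viewed, at most 10 in all, crops included, and the job is handed in when it is done.

```bash
mkdir -p pics; cat > h.py <<'E'
import numpy as np, cv2
from bench import ctrl
def save(cam,name,im=None):
    im=ctrl.camera(cam) if im is None else im
    cv2.imwrite(f'pics/{name}.png',cv2.cvtColor(im,cv2.COLOR_RGB2BGR)); return im
def P(cam):
    c=ctrl.get_calibration(cam); return np.array(c["K"])@np.array(c["extrinsics"])[:3]
def ray(cam,uv,z):
    M=P(cam); A=M[:,[0,1]]; b=M[:,2]*z+M[:,3]
    H=np.c_[A,b]; w=np.linalg.solve(H,[*uv,1]); return w[:2]/w[2]
def proj(cam,X):
    p=P(cam)@np.r_[X,1]; return p[:2]/p[2]
def tri(u1,u2,c1='scene',c2='top'):
    X=cv2.triangulatePoints(P(c1),P(c2),np.array(u1,float).reshape(2,1),np.array(u2,float).reshape(2,1)); return (X[:3]/X[3]).ravel()
E
python3 - <<'E'
from h import *
a=save('scene','s0');b=save('top','t0')
print(ctrl.get_calibration('top'),ctrl.get_calibration('scene'))
for l in ['jig','cradle_mid','card_left','card_mid','card_right','clip_a','clip_b','clip_c','tray_yellow','tray_grey']:
    for c in ('scene','top'):
        print(l,c,[(np.round(d['uv']).tolist(),round(d['p'],2)) for d in ctrl.pinpoint(c,l)][:4])
o=ctrl.observe();print(o['time'],o['contact_force'],o['opening'])
cv2.imwrite('pics/both.png',cv2.cvtColor(np.hstack([a,b]),cv2.COLOR_RGB2BGR)[:, :])
E
```

```text
{'K': array([[462.7668482 ,   0.        , 254.02138834],
       [  0.        , 462.7668482 , 198.62657887],
       [  0.        ,   0.        ,   1.        ]]), 'extrinsics': array([[-3.71192707e-02, -9.99294409e-01, -5.73100078e-03,
         8.38160768e+00],
       [-9.77564648e-01,  3.75008143e-02, -2.07270471e-01,
         5.35118479e+02],
       [ 2.07339140e-01, -2.09130496e-03, -9.78266890e-01,
         1.52894137e+03],
       [ 0.00000000e+00,  0.00000000e+00,  0.00000000e+00,
         1.00000000e+00]])} {'K': array([[470.40936566,   0.        , 255.04635971],
       [  0.        , 470.40936566, 192.44420689],
       [  0.        ,   0.        ,   1.        ]]), 'extrinsics': array([[-5.03603053e-01,  8.63932111e-01, -2.29641895e-03,
         2.59786776e+02],
       [ 7.29012944e-01,  4.23526642e-01, -5.37740932e-01,
        -3.66602493e+02],
       [-4.63599064e-01, -2.72482094e-01, -8.43107002e-01,
         1.69184860e+03],
       [ 0.00000000e+00,  0.00000000e+00,  0.00000000e+00,
         1.00000000e+00]])}
jig scene [([257.0, 222.0], 0.93)]
jig top [([237.0, 185.0], 0.87)
[... 526 characters left out ...]
)]
clip_a top [([236.0, 176.0], 0.67), ([263.0, 174.0], 0.55), ([209.0, 180.0], 0.43)]
clip_b scene [([253.0, 229.0], 0.76), ([313.0, 298.0], 0.55), ([277.0, 242.0], 0.48), ([291.0, 217.0], 0.31)]
clip_b top [([236.0, 176.0], 0.67), ([263.0, 174.0], 0.55), ([209.0, 180.0], 0.43)]
clip_c scene [([253.0, 229.0], 0.76), ([313.0, 298.0], 0.55), ([277.0, 242.0], 0.48), ([291.0, 217.0], 0.31)]
clip_c top [([236.0, 176.0], 0.67), ([263.0, 174.0], 0.55), ([209.0, 180.0], 0.43)]
tray_yellow scene [([169.0, 146.0], 0.68)]
tray_yellow top [([352.0, 212.0], 0.63)]
tray_grey scene [([347.0, 256.0], 0.85), ([314.0, 300.0], 0.46)]
tray_grey top []
1.1 [-0.08120691 -0.31512484  0.13126977] 91.73549197417518
```

```bash
python3 - <<'E'
import cv2
a=cv2.imread('pics/s0.png');b=cv2.imread('pics/t0.png')
cv2.imwrite('pics/v1.png',cv2.resize(b[125:275,150:350],None,fx=4,fy=4,interpolation=cv2.INTER_CUBIC))
cv2.imwrite('pics/v2.png',cv2.resize(a[130:310,150:390],None,fx=3.3,fy=3.3,interpolation=cv2.INTER_CUBIC))
E
```

```text
(no output)
```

View pics/v1.png

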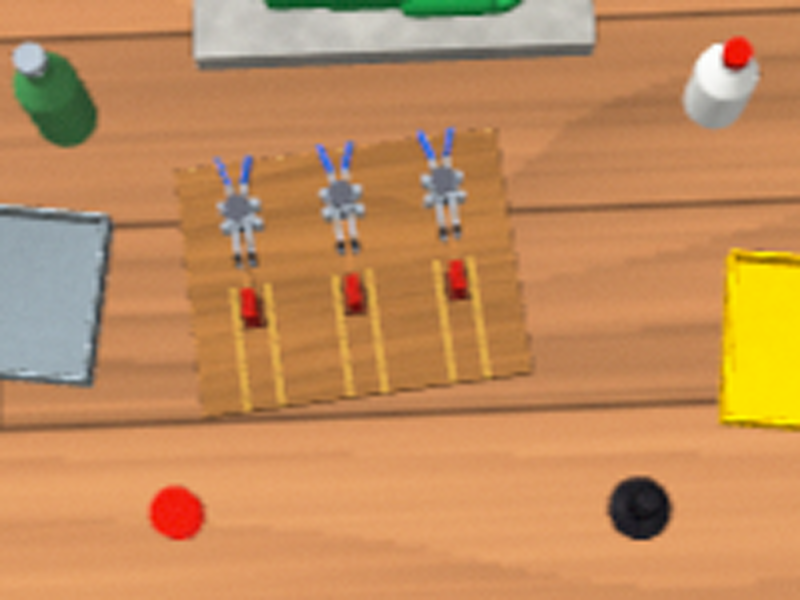

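View pics/v2.png

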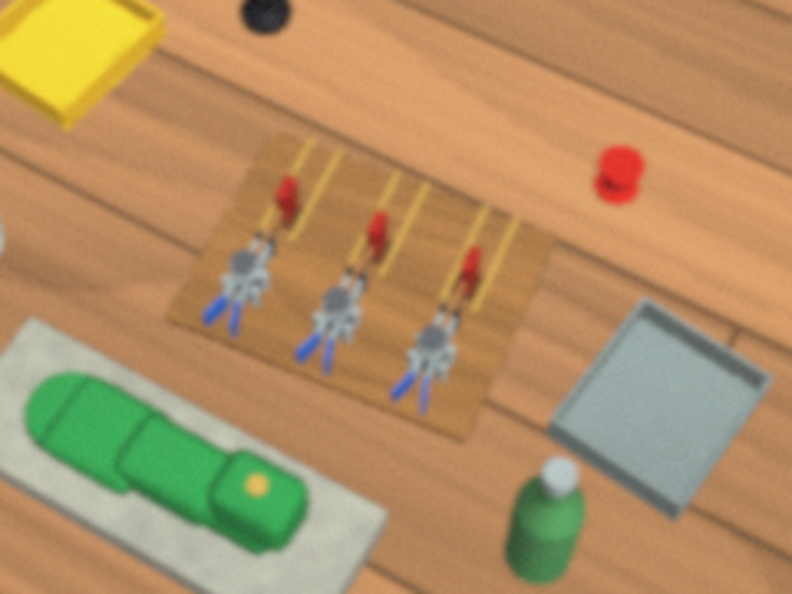

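View pics/t0.png

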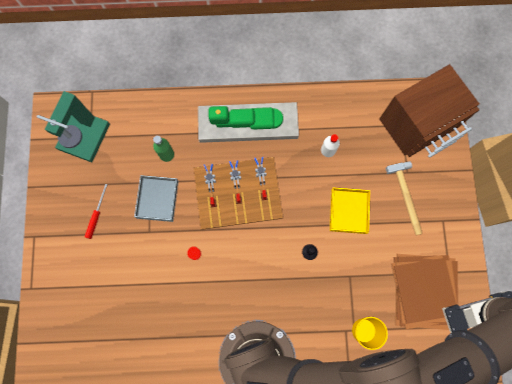

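The top view shows the tester at about (238,190), with the red blocks near (213,202), (238,198) and (264,195). The yellow tray is at (350,210), the spool at (194,253) and the burnisher at (310,252). Next I'll fit the jig pose to both views.

```bash
cat > fit.py <<'E'
from h import *
from scipy.optimize import least_squares
im={'scene':cv2.imread('pics/s0.png'),'top':cv2.imread('pics/t0.png')}
win={'top':(185,190,285,220),'scene':(220,175,310,225)}
def blobs(c):
    x0,y0,x1,y1=win[c]; I=im[c][y0:y1,x0:x1].astype(float)
    b,g,r=I[...,0],I[...,1],I[...,2]
    w=np.clip((r-1.9*g)/100,0,1)          # soft redness
    n,l,s,ce=cv2.connectedComponentsWithStats((w>.15).astype(np.uint8))
    out=[]
    for k in np.argsort(-s[1:,4])[:3]+1:
        m=cv2.dilate((l==k).astype(np.uint8),np.ones((3,3)))>0
        yy,xx=np.nonzero(m);ww=w[m]; out.append([x0+(xx*ww).sum()/ww.sum(),y0+(yy*ww).sum()/ww.sum(),ww.sum()])
    out=np.array(out); return out[np.argsort(out[:,0])] if c=='top' else out[np.argsort(-out[:,0])]
B={c:blobs(c) for c in im}
def w(p,q): # jig->world
    x,y,a=p[:3];c,s=np.cos(a),np.sin(a);return np.array([x+c*q[0]-s*q[1],y+s*q[0]+c*q[1],q[2]])
def cen(c,p,y0):
    pts=np.array([proj(c,w(p,(-55+dx,y0+dy,z+p[3]))) for dx in(-13,13) for dy in(-6,6) for z in(18,62)],np.float32)
    m=cv2.moments(cv2.convexHull(pts)); return np.array([m['m10'],m['m01']])/m['m00'],m['m00']
def fit(cams,free=4):
    f=lambda v:np.concatenate([cen(c,np.r_[v,0][:4],y)[0]-B[c][i,:2] for c in cams for i,y in enumerate((90,0,-90))])
    return least_squares(f,[530,30,.1,0][:free])
if __name__=='__main__':
    for c in im: print(c,B[c].round(2).tolist())
    for cams,fr in((['top'],3),(['scene'],3),(['top','scene'],3),(['top','scene'],4)):
        r=fit(cams,fr);print(cams,r.x.round(3),r.fun.round(2))
    p=r.x; print([cen(c,p,0)[1] for c in im])
    t=tri(B['scene'][1,:2],B['top'][1,:2]);print('tri block mid',t)
    big={}
    for c in im:
        J=cv2.resize(im[c],None,fx=4,fy=4,interpolation=cv2.INTER_CUBIC)
        def line(P0):
            q=np.array([(proj(c,w(p,k))+.5)*4 for k in P0]).astype(int); cv2.polylines(J,[q],True,(255,0,255),1)
        line([(-140,145,12),(85,145,12),(85,-145,12),(-140,-145,12)]); line([(-140,112.5,12),(150,112.5,12),(150,-112.5,12),(-140,-112.5,12)])
        for y in(90,0,-90):
            line([(30+12*np.cos(t),y+12*np.sin(t),62) for t in np.arange(0,6.3,.4)])
            line([(-55+a,y+b,62) for a,b in((-13,-6),(13,-6),(13,6),(-13,6))])
        big[c]=J
    cv2.imwrite('pics/ov.png',np.hstack([cv2.resize(big['top'][580:960,740:1160],(400,362)),cv2.resize(big['scene'][640:1080,780:1300],(400,338)).copy()[:338] if 0 else cv2.resize(big['scene'][640:1080,780:1266],(400,362))]))
    for l in('tray_yellow','tray_grey','burnisher','spool'):
        for c in('scene','top'):
            print(l,c,[(np.round(d['bbox']).tolist(),round(d['p'],2)) for d in ctrl.find_in(c,l)][:2])
E
python3 fit.py
```

```text
scene [[292.35, 210.31, 24.0], [264.02, 199.55, 28.08], [236.67, 188.92, 31.74]]
top [[211.96, 201.1, 31.34], [237.93, 197.64, 29.65], [263.82, 194.13, 31.63]]
['top'] [6.08823e+02 3.12780e+01 2.64000e-01] [ 8.66  0.48  7.62 -3.64  6.47 -7.64]
['scene'] [5.63178e+02 3.00000e+01 1.00000e-01] [-1.34 -9.76 -0.75 -9.53 -0.34 -9.15]Traceback (most recent call last):
  File "fit.py", line 27, in <module>
    r=fit(cams,fr);print(cams,r.x.round(3),r.fun.round(2))
  File "fit.py", line 23, in fit
    return least_squares(f,[530,30,.1,0][:free])
    return func(*args, **kwargs)
    result = trf(vector_fun.fun, vector_fun.jac, x0, f0, J0, lb, ub, ftol, xtol,
                 gtol, max_nfev, x_scale, loss_function, tr_solver,
                 tr_options.copy(), verbose, callback=callback_wrapped)
    return trf_no_bounds(
        fun, jac, x0, f0, J0, ftol, xtol, gtol, max_nfev, x_scale,
        loss_function, tr_solver, tr_options, verbose, callback=callback)
    J = jac(x)
    self._update_jac()
    ~~~~~~~~~~~~~~~~^^
    self.J = self.jac_wrapped(xp_copy(self.x), f0=self.f)
             ~~~~
[... 882 characters left out ...]
^^^^^^^^^^^^^^^^^^^^^^^^^^^^^
  File "fit.py", line 22, in <lambda>
    f=lambda v:np.concatenate([cen(c,np.r_[v,0][:4],y)[0]-B[c][i,:2] for c in cams for i,y in enumerate((90,0,-90))])
                               ~~~^^^^^^^^^^^^^^^^^^^^
  File "fit.py", line 19, in cen
    pts=np.array([proj(c,w(p,(-55+dx,y0+dy,z+p[3]))) for dx in(-13,13) for dy in(-6,6) for z in(18,62)],np.float32)
                  ~~~~^^^^^^^^^^^^^^^^^^^^^^^^^^^^^^
  File "h.py", line 12, in proj
    p=P(cam)@np.r_[X,1]; return p[:2]/p[2]
      ~^^^^^
  File "h.py", line 7, in P
    c=ctrl.get_calibration(cam); return np.array(c["K"])@np.array(c["extrinsics"])[:3]
ValueError: time passes only in moves, steps and waits
```

```bash
python3 - <<'E'
s=open('h.py').read()
s=s.replace("def P(cam):\n","from functools import lru_cache\n@lru_cache\ndef P(cam):\n");open('h.py','w').write(s)
s=open('fit.py').read()
s=s.replace("[530,30,.1,0][:free])","[530,30,.1,5][:free],diff_step=1e-3,x_scale=[10,10,.1,10][:free])")
i=s.index("        for c in('scene','top'):\n            print(l"); 
open('fit.py','w').write(s)
E
python3 fit.py
```

```text
scene [[292.35, 210.31, 24.0], [264.02, 199.55, 28.08], [236.67, 188.92, 31.74]]
top [[211.96, 201.1, 31.34], [237.93, 197.64, 29.65], [263.82, 194.13, 31.63]]
['top'] [5.98661e+02 4.90800e+01 9.80000e-02] [ 0.14 -0.01 -0.02 -0.02 -0.12  0.03]
['scene'] [5.91092e+02 4.87460e+01 1.01000e-01] [-0.15 -0.03  0.06 -0.05  0.09  0.09]
['top', 'scene'] [5.94693e+02 4.91390e+01 1.00000e-01] [ 0.18  1.16  0.03  1.1  -0.07  1.09 -0.6   0.98 -0.41  0.91 -0.39  1.  ]
['top', 'scene'] [5.9619e+02 5.0147e+01 9.9000e-02 8.6450e+00] [-0.38  0.22 -0.39  0.16 -0.36  0.17 -0.34  0.05 -0.31 -0.1  -0.43 -0.08]
[86.65924150822684, 36.403763530775905]
tri block mid [541.67088486  44.50454126  48.97962177]
tray_yellow scene [([139.0, 119.0, 202.0, 170.0], 0.61)]
tray_yellow top [([329.0, 190.0, 370.0, 232.0], 0.74)]
tray_grey scene [([317.0, 221.0, 382.0, 290.0], 0.91), ([403.0, 251.0, 449.0, 304.0], 0.19)]
tray_grey top [([134.0, 175.0, 178.0, 226.0], 0.91), ([330.0, 189.0, 371.0, 233.0], 0.52)]
burnisher scene [([226.0, 117.0, 240.0, 141.0], 0.48)]
burnisher top [([304.0, 246.0, 317.0, 258.0], 0.64)]
spool scene [([331.0, 176.0, 348.0, 192.0], 0.55), ([243.0, 212.0, 255.0, 237.0], 0.37)]
spool top [([189.0, 248.0, 202.0, 257.0], 0.72), ([196.0, 158.0, 284.0, 232.0], 0.67)]
```

View pics/ov.png

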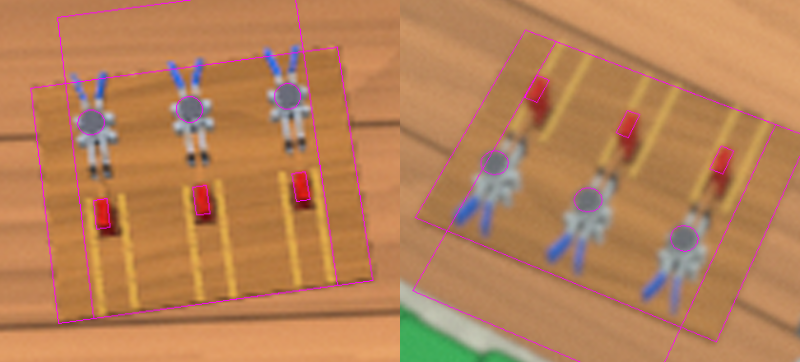

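The overlay fits both views: blocks, barrels and board edges all coincide. The darker block sides bias the height, so I'll refit on the bright top faces and locate the yellow tray by its colour.

```bash
cat > fit2.py <<'E'
import fit; from fit import *
def bl(c):
    x0,y0,x1,y1=win[c]; I=im[c][y0:y1,x0:x1].astype(float); r,g=I[...,2],I[...,1]
    wt=np.clip((r-1.9*g-110)/60,0,1)
    out=[]
    for u,v,_ in B[c]:
        yy,xx=np.mgrid[y0:y1,x0:x1]; m=(abs(xx-u)<8)&(abs(yy-v)<8); ww=wt*m
        out.append([(xx*ww).sum()/ww.sum(),(yy*ww).sum()/ww.sum(),ww.sum()])
    return np.array(out)
T={c:bl(c) for c in im}
for c in T: print(c,T[c].round(2).tolist())
f=lambda v,cs:np.concatenate([proj(c,w(v,(-55,y,v[3] if len(v)>3 else 62)))-T[c][i,:2] for c in cs for i,y in enumerate((90,0,-90))])
for cs,v0 in((['top'],[596,50,.1]),(['scene'],[596,50,.1]),(['top','scene'],[596,50,.1,62])):
    r=least_squares(f,v0,args=(cs,),x_scale=[10,10,.1,10][:len(v0)]);print(cs,r.x.round(3),r.fun.round(2))
# barrel tops (dark grey): refine near projection
# yellow tray: floor+walls mask
for c,(x0,y0,x1,y1) in {'top':(320,175,385,245),'scene':(130,105,210,180)}.items():
    I=im[c].astype(int); m=((I[...,2]>120)&(I[...,1]>90)&(I[...,0]<.35*I[...,1])).astype(np.uint8)
    m2=np.zeros_like(m);m2[y0:y1,x0:x1]=m[y0:y1,x0:x1]
    h=max(cv2.findContours(m2,cv2.RETR_EXTERNAL,cv2.CHAIN_APPROX_NONE)[0],key=cv2.contourArea)
    mo=cv2.moments(h);uv=(mo['m10']/mo['m00'],mo['m01']/mo['m00']);q=cv2.boxPoints(cv2.minAreaRect(h))
    print(c,'tray',np.round(uv,1),ray(c,uv,25),[ray(c,k,35).round(0).tolist() for k in q])
for c,l in(('top','burnisher'),('top','spool')):pass
R=np.array(ctrl.observe()['tcp_rot']);print(R.round(3).tolist())
for c in im: print(c,'board corners',[proj(c,w([596,50,.099],k)).round(1).tolist() for k in((-140,145,12),(85,145,12),(85,-145,12),(-140,-145,12))])
E
python3 fit2.py
```

```text
scene [[nan, nan, 0.0], [nan, nan, 0.0], [nan, nan, 0.0]]
top [[211.65, 200.49, 8.59], [237.66, 196.71, 6.77], [263.73, 193.66, 9.14]]
['top'] [5.96546e+02 4.89100e+01 9.50000e-02] [-0.12 -0.11  0.04  0.24  0.07 -0.13]fit2.py:8: RuntimeWarning: invalid value encountered in scalar divide
  out.append([(xx*ww).sum()/ww.sum(),(yy*ww).sum()/ww.sum(),ww.sum()])
Traceback (most recent call last):
  File "fit2.py", line 14, in <module>
    r=least_squares(f,v0,args=(cs,),x_scale=[10,10,.1,10][:len(v0)]);print(cs,r.x.round(3),r.fun.round(2))
ValueError: Residuals are not finite in the initial point.
```

```bash
python3 - <<'E'
s=open('fit2.py').read()
s=s.replace("    wt=np.clip((r-1.9*g-110)/60,0,1)\n","    q=r-1.9*g; hi=np.percentile(q[q>20],90); wt=np.clip((q-.55*hi)/(.35*hi),0,1)\n")
open('fit2.py','w').write(s)
E
python3 fit2.py
```

```text
scene [[292.37, 209.52, 16.75], [263.96, 198.91, 20.09], [236.56, 188.28, 22.93]]
top [[211.83, 200.49, 16.68], [237.79, 197.07, 14.86], [263.75, 193.58, 16.16]]
['top'] [5.96192e+02 4.86410e+01 9.70000e-02] [-0.18  0.03  0.02 -0.03  0.16 -0.01]
['scene'] [6.00775e+02 5.37230e+01 1.02000e-01] [ 0.28  0.21  0.06 -0.12 -0.35 -0.12]
['top', 'scene'] [5.97152e+02 5.04020e+01 1.00000e-01 5.45000e+01] [-0.44  0.3  -0.37  0.17 -0.36  0.13 -0.3   0.17 -0.31 -0.15 -0.5  -0.14]
top tray [349.7 210.3] [ 487.5720923  -342.03891232] [[416.0, -262.0], [571.0, -282.0], [558.0, -420.0], [403.0, -398.0]]
scene tray [169.8 142.1] [ 491.52476008 -336.15309665] [[559.0, -409.0], [380.0, -399.0], [432.0, -252.0], [602.0, -269.0]]
[[0.975, 0.221, -0.0], [0.221, -0.975, -0.0], [-0.0, 0.0, -1.0]]
scene board corners [[318.6, 201.0], [290.5, 263.3], [199.1, 225.5], [232.7, 168.7]]
top board corners [[199.8, 229.4], [192.8, 167.6], [273.1, 156.9], [282.4, 218.1]]
```

Jig pose is about (596.5, 49.7, yaw 0.099), and the measured heights agree with the text. The tray centre is about (489, -339). I'll start with the middle card: a soft grip, check for side force, then pull slowly.

```bash
cat > job.py <<'E'
from h import *
J=[596.5,49.7,.099]
c,s=np.cos(J[2]),np.sin(J[2]); EX=np.array([c,s,0]);EY=np.array([-s,c,0])
R=np.array([[c,s,0],[s,-c,0],[0,0,-1.]])
def W(x,y,z): return np.array([J[0],J[1],0])+EX*x+EY*y+np.array([0,0,z])
def F():
    f=np.array(ctrl.observe()['contact_force']); return np.array([f@EX,f@EY,f[2]])
def card(y0,dy=0.):
    ctrl.grip(45,4)
    y=y0+dy
    ctrl.move_to(W(-55,y,130),R); f0=F()
    ctrl.movel(W(-55,y,45),speed=100); print('down',(F()-f0).round(2))
    ctrl.grip(5,4); o=ctrl.observe(); f=F()-f0; print('soft',round(o['opening'],2),np.round(o['finger_force'],2),f.round(2))
    if o['opening']>14 or abs(f[1])>8: return print('STOP')
    ctrl.grip(5,30); o=ctrl.observe(); f=F()-f0; print('firm',round(o['opening'],2),np.round(o['finger_force'],2),f.round(2))
    if abs(f[1])>8: return print('STOP side')
    for x in (-58,-61,-64,-67,-72,-77,-84,-92):
        ctrl.movel(W(x,y,45),speed=15); print(x,(F()-f0).round(2))
    ctrl.grip(30,4); print('open',(F()-f0).round(2))
    ctrl.movel(W(-92,y,130),speed=120); print('t',ctrl.observe()['time'])
E
python3 - <<'E'
from job import *
card(0)
save('top','t1')
E
```

```text
down [ 0.23  1.22 -0.06]
soft 11.79 4.0 [0.64 0.45 1.37]
firm 11.96 30.0 [0.39 0.32 3.17]
-58 [ 5.34  0.94 -1.14]
-61 [4.8  0.99 0.49]
-64 [4.43 0.58 2.34]
-67 [4.45 0.53 3.15]
-72 [4.89 0.91 3.15]
-77 [4.65 1.1  3.61]
-84 [2.43 1.29 6.22]
-92 [2.8  0.17 6.78]
open [1.07 0.63 0.83]
t 12.05
```

```bash
python3 - <<'E'
from job import *
card(90)
card(-90)
save('top','t2')
E
```

```text
down [0.45 0.51 1.24]
soft 11.89 3.99 [ 0.05 -0.27  2.19]
firm 11.89 29.99 [-0.02 -0.4   3.74]
-58 [ 5.82  0.96 -1.  ]
-61 [ 8.53  0.6  -0.73]
-64 [ 9.57 -0.77  0.42]
-67 [ 9.97 -0.5  -0.04]
-72 [ 9.61 -1.58  1.49]
-77 [ 9.85 -0.76  1.18]
-84 [ 8.09 -0.17  0.84]
-92 [0.6  0.79 5.27]
open [0.39 0.3  1.56]
t 19.9833
down [ 0.44 -0.79  0.5 ]
soft 11.68 3.99 [-0.36 -1.81  1.66]
firm 11.84 29.99 [-0.25 -1.18  2.95]
-58 [ 5.65 -0.49 -2.49]
-61 [ 8.47 -1.2  -2.44]
-64 [ 8.17 -1.82 -1.07]
-67 [ 8.37 -1.29  0.28]
-72 [ 8.64 -0.54 -0.78]
-77 [ 9.2  -1.2   0.56]
-84 [ 7.4  -0.37 -0.7 ]
-92 [ 0.43 -0.26  5.54]
open [ 0.02 -1.29 -0.9 ]
t 28.1583
```

Pulls were about 4.7 N (middle), 9.8 N (left) and 8.6 N (right), so the middle clip is the weak one. I'll check the cards before lifting it.

```bash
python3 - <<'E'
from job import *
ctrl.move_to(W(30,-250,200),R)
a=save('top','t3');b=save('scene','s3')
out=[]
for cam,I,(x0,y0,x1,y1) in(('top',a,(190,150,290,235)),('scene',b,(200,165,320,267))):
    L=cv2.cvtColor(cv2.resize(I[y0:y1,x0:x1],(400,340),interpolation=cv2.INTER_CUBIC),cv2.COLOR_RGB2BGR)
    for y in(90,0,-90):
        for q in([(30+12*np.cos(t),y+12*np.sin(t),62) for t in np.arange(0,6.3,.4)],[(-92+i,y+j,62) for i,j in((-13,-6),(13,-6),(13,6),(-13,6))]):
            k=np.array([(proj(cam,W(*p))+.5-[x0,y0])*[400/(x1-x0),340/(y1-y0)] for p in q]).astype(int);cv2.polylines(L,[k],True,(255,0,255),1)
    out.append(L)
cv2.imwrite('pics/v4.png',np.hstack(out)); print(ctrl.observe()['time'])
E
```

```text
29.1667
```

View pics/v4.png

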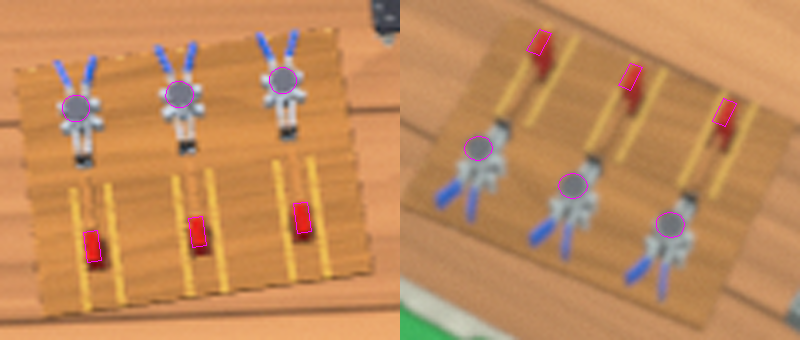

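All three cards are drawn to about -92 mm, the jaws are closed, and the clips are in place. Now lifting the middle clip.

```bash
python3 - <<'E'
from job import *
ctrl.grip(45,4)
ctrl.move_to(W(30,0,140),R); f0=F()
ctrl.movel(W(30,0,58),speed=80); print('down',(F()-f0).round(2))
ctrl.grip(10,4); o=ctrl.observe(); print('soft',o['opening'],(F()-f0).round(2))
ctrl.grip(10,25); o=ctrl.observe(); print('firm',o['opening'],(F()-f0).round(2))
if 22<o['opening']<26:
    ctrl.movel(W(30,0,98),speed=40); print('up',(F()-f0).round(2))
    ctrl.movel(W(30,0,190),speed=100); o=ctrl.observe();print(o['opening'],(F()-f0).round(2),o['time'])
    a=-.13; ca,sa=np.cos(a),np.sin(a); Rt=np.array([[ca,sa,0],[sa,-ca,0],[0,0,-1.]])
    p=np.array([489,-339,0])-4.5*np.array([ca,sa,0])
    ctrl.move_to(p+[0,0,190],Rt); ctrl.movel(p+[0,0,110],speed=80)
    o=ctrl.observe();print(o['opening'],o['time'])
    save('top','t5');save('scene','s5')
    L=np.hstack([cv2.resize(cv2.imread(f'pics/{n}.png')[y:y+80,x:x+94],(400,340)) for n,x,y in(('t5',303,170),('s5',123,95))])
    cv2.imwrite('pics/v5.png',L)
E
```

```text
down [-1.56  0.54 -0.24]
soft 24.027581993825642 [-0.67 -2.43  4.73]
firm 23.3081054404101 [-0.4  -3.77  6.4 ]
up [-0.79  0.96  0.17]
22.86949170755244 [-1.31  1.28 -0.64] 34.7667
23.648713938032436 37.45
```

View pics/v5.png

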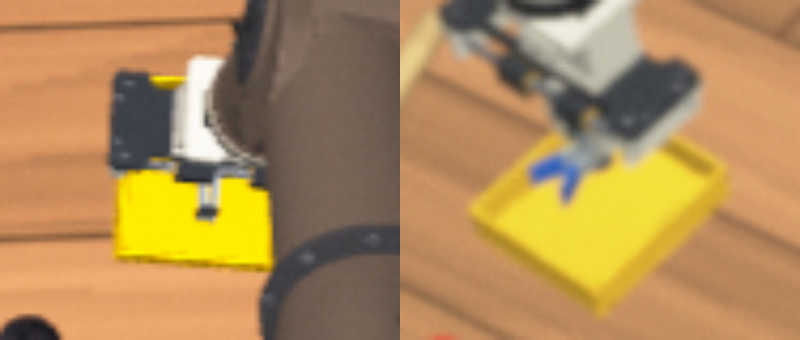

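The clip is held with its levers visible, hanging over the middle of the tray. Lowering gently until contact.

```bash
python3 - <<'E'
from job import *
p=np.array(ctrl.observe()['ee_pos']); f0=F()
ctrl.movel([p[0],p[1],58],speed=60)
for z in np.arange(57,49.5,-1):
    ctrl.movel([p[0],p[1],z],speed=15); f=F()-f0; print(z,f.round(2))
    if f[2]>4: break
ctrl.grip(40,4)
z=ctrl.observe()['ee_pos'][2]
ctrl.movel([p[0],p[1],z+80],speed=80); ctrl.move_to([480,-560,250],np.array(ctrl.observe()['tcp_rot']))
print(ctrl.observe()['time'])
a=save('top','t6');b=save('scene','s6')
cv2.imwrite('pics/v6.png',np.hstack([cv2.resize(cv2.cvtColor(I[y:y+150,x:x+210],cv2.COLOR_RGB2BGR),(400,286),interpolation=cv2.INTER_CUBIC) for I,x,y in((a,175,120),(b,125,100))]))
E
```

```text
57.0 [-0.55 -0.97 -0.42]
56.0 [ 0.05 -0.86 -1.54]
55.0 [ 0.06 -1.02  0.55]
54.0 [ 0.1  -0.52  0.23]
53.0 [ 0.37 -0.77  0.62]
52.0 [-0.3  -1.28 -0.46]
51.0 [ 0.13 -1.43  0.09]
50.0 [-1.48 -0.36  5.08]
43.2333
```

View pics/v6.png

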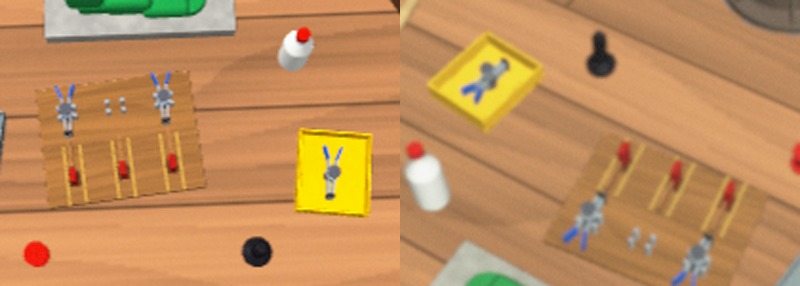

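The weak clip stands upright in the yellow tray. The cards are drawn, the two firm clips are in their cradles, and the bystanders are in place. Handing in.

```bash
python3 -c "
from bench import ctrl
print(ctrl.close_job())"
```

```text
the job is handed in; nothing more can be done
None
```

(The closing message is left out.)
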